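# Back the spray turntable off one ratchet notch

### The job

The cover on the ratcheted spray turntable has to be turned back by exactly one notch: with a fingertip push the pawl's ball lever over until the pawl lifts off the toothed wheel and stays up, then push the wheel one tooth backward (counterclockwise seen from above, the way the pawl otherwise blocks) by one of its upright posts. Then tip the ball lever back so that the pawl drops fully home into the next notch. The cover is freshly painted, so do not touch it or shift it on the turntable, and leave everything else on the bench where it stands.

Things in the scene. Friction and masses are not known exactly. Their poses are not given: they have to be found in the camera images.
- wheel_center (a point): Centre of the turntable wheel on its upper face, 47 mm above the table, on the vertical turning axis. The wheel is an aluminium disc of 300 mm diameter and 12 mm thickness with a ring of 16 saw teeth (22.5 degrees or 0.393 rad apart, 14 mm high) on its upper face, between 125 and 150 mm from the axis. The whole turntable stands at a different place and yaw each time; its stand is fixed to the bench.
- wheel (a joint): Turning angle of the wheel in rad, near 0 at the start (the pawl then sits in a notch with some play), growing when it turns backward = counterclockwise seen from above. One notch back is +0.393. With the pawl down it cannot turn back beyond about +0.06; with the pawl up it turns freely against a light drag (2 to 4 N at a post) and stays where it is left. Turning forward (clockwise), the teeth click under the pawl.
- post0 (a point): Top centre of one of four equal upright steel posts on the wheel (16 mm diameter, 40 mm tall from the wheel's face, top 87 mm above the table), 100 mm from the axis, 90 degrees apart; any one may be used to push the wheel. One notch moves a post by 39 mm along its circle. At joint 0 this post stands 160 degrees counterclockwise of the pawl's nose.
- post1 (a point): Top centre of the next post, 90 degrees counterclockwise of post0.
- post2 (a point): Top centre of the next post, 180 degrees from post0; close to the pawl's nose.
- post3 (a point): Top centre of the next post, 270 degrees counterclockwise of post0.
- pawl (a joint): Angle of the pawl in rad: 0 = fully down in a notch (ball lever upright), 0.95 = thrown right over against its stop, nose lifted clear of the teeth (above about 0.25). The ball makes it top-heavy: beyond about 0.45 it falls over and stays up by itself, below about 0.4 it falls back down on the teeth. Resting on a tooth's crest it reads about 0.17.
- pawl_pivot (a point): Centre of the pawl's hinge, 80 mm above the table, over the tooth ring, fixed to the stand. It lies 137 mm radially and 55 mm along the tangent from the wheel's axis: 21.8 degrees counterclockwise (about the wheel's axis) of the pawl's nose. The hinge axis is level and radial at the nose. A grey bracket cheek, top 96 mm above the table, stands 27 to 39 mm outward of it.
- pawl_ball (a point): Centre of the 28 mm steel ball on the pawl's lever, 62 mm from the hinge. With the pawl down it is straight above the hinge (142 mm above the table). To lift the pawl it is pushed level along the tangent, from the nose towards the hinge and beyond; thrown over it rests 50 mm beyond the hinge, 116 mm above the table. Pushing it costs under 2 N.
- pawl_nose (a point): Middle of the underside of the pawl's nose (10 by 20 mm), 55 mm along the tangent from the hinge and 137 mm from the wheel's axis; 52 mm above the table when the pawl is down, moving with the pawl.
- cover: Freshly painted black finned cover, 110 x 70 x 41 mm, 0.3 to 0.6 kg, loose at the middle of the turntable, at any yaw; origin at the centre of its underside. It turns with the wheel by friction. Not to be touched.
- tape: Bystander: paper tape roll, 90 mm diameter, 24 mm high, origin under its centre.
- sandblock: Bystander: cork sanding block, 70 x 40 x 28 mm, origin under its centre.
- cup: Bystander: white mixing cup, 70 mm diameter, 75 mm high, origin under its centre.
- brush: Bystander: paint brush lying flat, origin under its middle.
- can: Bystander: metal can, 66 mm diameter, 170 mm high, origin under its centre.
- jar: Bystander: amber jar, 70 mm diameter, 90 mm high, origin under its centre.
- finblock: Bystander: black finned block, 110 x 190 x 66 mm, on a plywood sheet, origin under its centre.

How it is judged:
By the outcome, as a careful person would: the job done as asked, in the order asked, and still so for the second after the job is handed in, with the robot touching nothing.
It also fails if it takes over 51 s, if anything falls off the work surface, if the arm or the gripper's body presses on something with over 40 N, if the wrist force passes 120 N, or if a joint passes its speed limit or range.

### The arm

A 7-joint arm with a two-finger parallel gripper is mounted at the origin on the work surface. World frame = base frame: x ahead of the robot, y to its left, z up, the work surface at z = 0. Lengths are in m, angles in rad, forces in N, time in s.
With the tool pointing down it reaches from about 0.4 to 0.85 m from the base axis. Payload 10.4 kg.
Tool frame: the origin (TCP) lies at the very end of the fingers, on their centre line; the grasp point (between the pads) lies 19 mm behind it; x points along the fingers, z is the direction in which the jaws open and shut, and the axes are right-handed (so a half turn about x gives the same grasp; the last joint's range is limited). The gripper opens to 85 mm and grips with 20 to 120 N. Pads are 22 mm wide; open, the fingers measure 114 mm over their backs; the gripper's body (76 mm by 85 mm) begins 54 mm behind the grasp point. The pads swing forward as they close: fully open they stand 13 mm farther back than shut.
Start: joints at [1.323, 0.332, -0.065, 1.46, 0.022, 1.35, -0.088], TCP at [0.139, -0.609, 0.231] pointing down, gripper open.
Joint ranges: [-2.6, 2.6], [-0.5, 2.12], [-1.47, 1.34], [0.16, 2.42], [-1.27, 4.41], [0.06, 2.06], [-2.6, 2.6]. Speed limits (rad/s): [2.22, 2.22, 2.79, 2.79, 3.14, 3.14, 3.14].

### API

Orientations are given as a unit quaternion [x, y, z, w].
In Python, from workcell import get_obs, camera, camera_info, hand_in gives the robot as it stands.
- The arm moves only by the tool move_arm, never from a script. Its argument "motion" is text: rows parted by semicolons, each of 4 numbers parted by spaces: the shift along the world's x, y, z in m, then the turn about the world's z in rad. In form: tx ty tz spin; .... A call has 1 to 10 rows; each row is the pose to reach, as a shift and turn from the pose commanded when the call began; what a row does not reach only later rows make up. A row lasts 1/8 s, in which the tool goes at most 62.5 mm and 10.7 degrees, less where a joint would pass 70% of its speed; a pose out of reach is approached as far as the arm can. A call with a gripper value outside its range is refused whole. "grip" is the opening, from 0 (shut) to 1 (fully open), set as the call begins (left out, the last holds). The fingers move at their own pace and stop on an object; "force" is the grip in N (left out, the last holds). Time passes only in rows, so rows that repeat a pose let the fingers close. It gives the time, the measured TCP pose, the force and the opening at its end, in the units of the state.
- get_obs(): the state, without advancing time (a new reading comes with each control period).
- camera(name): name is "side" or "top" or "wrist"; returns (picture, depth): 420x560x3 uint8, red, green, blue; 420x560 float32, m along the optical axis (not along the pixel's ray), 0 where there is no reading.
- camera_info(name): a dict with "camera_matrix" (3x3 intrinsics, pixels), "eye" and "attitude" of the camera in the world. Camera axes: x right, y up, looking along -z (the intrinsics and any distortion apply to the point x, -y, -z); pixel columns grow to the right and rows downward; lengths in m; the calibration is good to about 2 mm. A picture is of the moment at which its call begins: read the wrist's pose just before it. camera_info takes no time and is no camera call; for the wrist camera it gives the pose at the moment of the call.
- hand_in(): hands the job in, once; it reports no verdict.
The state is a dict: "clock": time; "joint_pos": joint angles; "joint_velocities": joint speeds; "tau": joint torques, N m; "position": TCP position; "ee_rot": TCP orientation; "ft_force": force on the tool from outside, world axes, zero at the start; "torque": the same for the moment, N m; "grip_width": opening from 0.0 (shut) to 1.0 (fully open).
Only numpy, scipy, OpenCV 4.12 (cv2) and the standard library are available. Lean on these libraries where they do the work, as an engineer would, in place of code of your own. Each camera call takes 0.05 s, during which the arm holds its last target.

## Working session

There is one attempt and no reset: what is moved stays moved. The work goes in short steps, Python scripts to look and compute and a tool call to move; the robot and the scene stay as the last step left them, time stands still between calls to the robot, and variables do not carry over. Pictures are saved under pics/ and viewed, and the job is handed in when it is done.

Besides the shell and the picture viewer there is one more tool, called after "Emit:" by a JSON object that holds its "name" and its "arguments". move_arm: Moves the arm, as the interface text tells. Its arguments: {"type":"object","properties":{"motion":{"type":"string"},"grip":{"type":"number"},"force":{"type":"number"}},"required":["motion"]}

```bash
mkdir -p pics; ls; cat > h.py <<'E'
import numpy as np,cv2,json
from workcell import get_obs,camera,camera_info,hand_in
def snap(n,tag):
    ci=camera_info(n); rgb,d=camera(n)
    cv2.imwrite(f'pics/{tag}.png',rgb[:,:,::-1]); np.savez(f'pics/{tag}.npz',rgb=rgb,d=d,K=np.array(ci['camera_matrix']),eye=np.array(ci['eye']),att=np.array(ci['attitude']))
    return ci
E
python3 - <<'E'
from h import *
for n in['top','side','wrist']:
    ci=snap(n,n+'0');print(n,ci)
print(get_obs())
E
```

```text
pics
top {'camera_matrix': array([[404.77178832,   0.        , 273.34136626],
       [  0.        , 404.77178832, 201.81912928],
       [  0.        ,   0.        ,   1.        ]]), 'eye': array([0.41804873, 0.01197416, 1.31573236]), 'attitude': array([-0.03946978,  0.03824104,  0.71519451, -0.69676149])}
side {'camera_matrix': array([[394.21597697,   0.        , 273.74579452],
       [  0.        , 394.21597697, 214.37953439],
       [  0.        ,   0.        ,   1.        ]]), 'eye': array([0.07973865, 0.50534095, 0.96669138]), 'attitude': array([-0.12705544,  0.30370718,  0.86501464, -0.37864038])}
wrist {'camera_matrix': array([[345.31346476,   0.        , 282.51648301],
       [  0.        , 345.31346476, 215.82073187],
       [  0.        ,   0.        ,   1.        ]]), 'eye': array([ 0.22279888, -0.5902282 ,  0.37337838]), 'attitude': array([-0.12976819,  0.10476059, -0.61433738,  0.77121659])}
{'clock': 0.15, 'joint_pos': array([ 1.32339855,  0.33267791, -0.06466895,  1.46073309,  0.02158747,
        1.34988945, -0.08849166]), 'joint_velocities': array([-0.00163074, -0.00252782, -0.00274436, -0.00212933, -0.00085177,
       -0.00158042, -0.00149172]), 'tau': array([ 2.04308955e-03, -6.25823951e+01,  4.98362887e-02, -3.91854072e+01,
        1.61900441e-02,  7.44307763e-03,  3.16918067e-05]), 'position': array([ 0.13924405, -0.60901142,  0.2307364 ]), 'ee_rot': array([ 0.44097734,  0.55321354, -0.44055403,  0.55263543]), 'ft_force': array([ 0.74199479, -0.30382594, -0.18874701]), 'torque': array([0.01184199, 0.05668864, 0.00892843]), 'grip_width': 0.99908249680473}
```

View pics/top0.png

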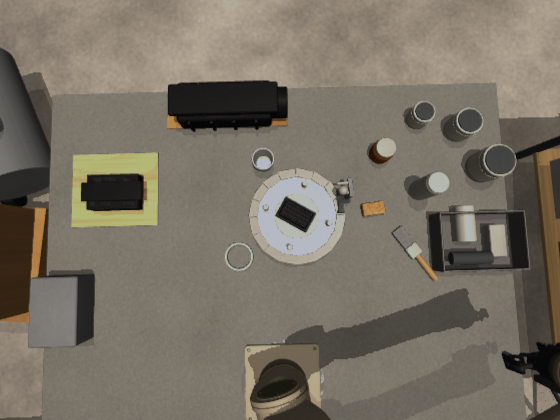

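View pics/side0.png

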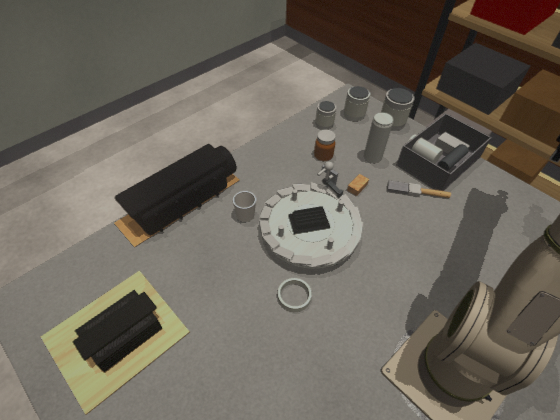

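View pics/wrist0.png

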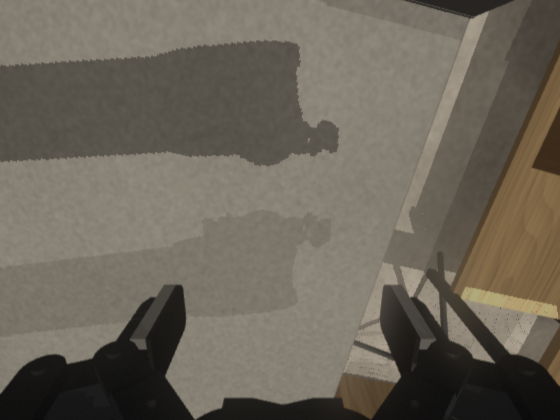

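The top view shows the wheel near (298,216), with the pawl and ball at its right edge near (343,187). The side view shows the pawl near (330,178). Next I enlarge both and measure by depth.

```bash
cat >> h.py <<'E'
from scipy.spatial.transform import Rotation as R
def load(tag):
    z=np.load(f'pics/{tag}.npz');return z['rgb'],z['d'],z['K'],z['eye'],R.from_quat(z['att']).as_matrix()
def cloud(tag):
    rgb,d,K,e,A=load(tag);v,u=np.mgrid[0:420,0:560]
    P=np.stack([(u-K[0,2])/K[0,0]*d,-(v-K[1,2])/K[1,1]*d,-d],-1)
    return rgb,P@A.T+e,d>0
def ray(tag,u,v,z):
    rgb,d,K,e,A=load(tag);r=A@np.array([(u-K[0,2])/K[0,0],-(v-K[1,2])/K[1,1],-1]);return e+r*(z-e[2])/r[2]
def proj(tag,p):
    rgb,d,K,e,A=load(tag);q=A.T@(np.array(p)-e);return K[0,0]*q[0]/-q[2]+K[0,2],-K[1,1]*q[1]/-q[2]+K[1,2]
def zoom(tag,u0,v0,u1,v1,s,out):
    cv2.imwrite(f'pics/{out}.png',cv2.resize(cv2.imread(f'pics/{tag}.png')[v0:v1,u0:u1],None,fx=s,fy=s,interpolation=cv2.INTER_CUBIC))
E
python3 - <<'E'
from h import *
zoom('top0',235,150,395,270,5,'top0z')
zoom('side0',240,140,400,280,4,'side0z')
for t in['top0','side0']:
    rgb,P,ok=cloud(t)
    x,y,z=P[...,0],P[...,1],P[...,2]
    m=ok&(abs(z-.047)<.004)&(rgb.min(2)>90)
    n,l,s,c=cv2.connectedComponentsWithStats(m.astype(np.uint8));k=1+s[1:,4].argmax()
    print(t,s[k],P[l==k].mean(0))
    c0=P[l==k].mean(0)[:2]
    r=np.hypot(x-c0[0],y-c0[1])
    m=ok&(z>.068)&(r<.26)&(z<.2)
    n,l,s,c=cv2.connectedComponentsWithStats(m.astype(np.uint8))
    for i in range(1,n):
        if s[i,4]>3: q=P[l==i];print(s[i],c[i].round(1),q.mean(0).round(4),q.max(0).round(4))
E
```

```text
top0 [ 249  169   96   95 3727] [ 0.51098817 -0.05859702  0.04767916]
[252 148  22  22 101] [262.3 157.6] [0.695  0.0432 0.0744] [0.7268 0.0756 0.0814]
[336 178  18  35 321] [344.  192.8] [ 0.5739 -0.2022  0.1009] [ 0.6201 -0.1796  0.1606]
[302 181   6   6  25] [304.5 183.1] [ 0.6092 -0.085   0.0849] [ 0.6158 -0.0777  0.0906]
[279 199  34  29 532] [295.8 213.3] [ 0.5171 -0.0553  0.082 ] [ 0.5626 -0.0042  0.0965]
[263 205   5   5  22] [265.3 207. ] [0.5387 0.0374 0.0858] [0.5446 0.0442 0.0922]
[326 220   6   5  23] [328.8 222.1] [ 0.4873 -0.1544  0.0864] [ 0.4939 -0.148   0.0932]
[287 244   6   6  23] [289.5 246.4] [ 0.4172 -0.0329  0.0871] [ 0.4244 -0.0255  0.0919]
side0 [ 262  184  100   83 3554] [ 0.50801411 -0.05244255  0.04736353]
[317 162  26  33 340] [329.7 176.5] [ 0.571  -0.1968  0.0981] [ 0.6225 -0.175   0.159 ]
[292 189   5   9  35] [294.  192.4] [ 0.6081 -0.0814  0.0822] [ 0.618  -0.0753  0.0893]
[233 191  23  19 138] [244.1 199.3] [0.6947 0.0418 0.0732] [0.7286 0.0783 0.0805]
[338 200   6   8  38] [340.3 203.4] [ 0.486  -0.1517  0.0818] [ 0.4967 -0.1448  0.0915]
[292 206  35  22 546] [308.9 216.5] [ 0.5146 -0.0487  0.0817] [ 0.5611 -0.0027  0.0919]
[278 225   6   8  44] [280.5 228.5] [0.5385 0.0407 0.0817] [0.5479 0.0471 0.0907]
[327 238   7   8  44] [330.  241.3] [ 0.416  -0.0289  0.0815] [ 0.4252 -0.0226  0.0896]
```

View pics/top0z.png

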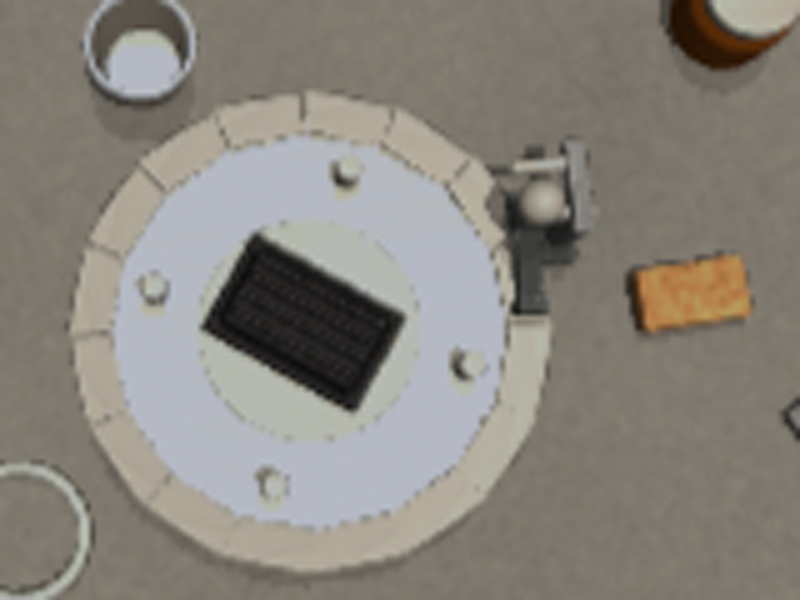

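View pics/side0z.png

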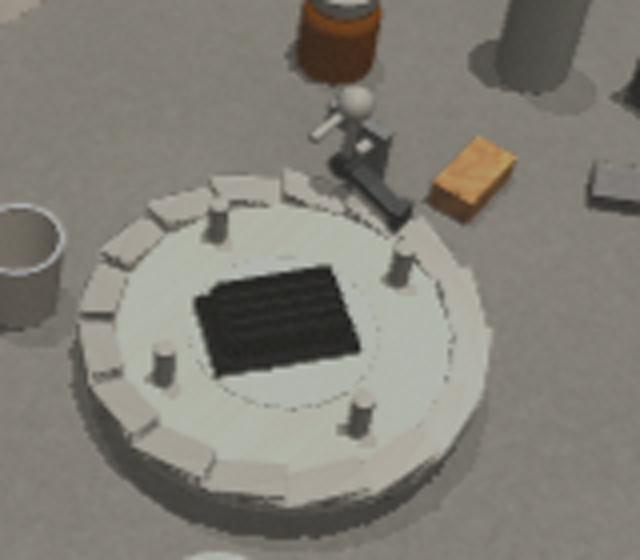

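```bash
cat >> h.py <<'E'
def meas(tag,c0=(.5127,-.0575)):
    rgb,P,ok=cloud(tag);x,y,z=P[...,0],P[...,1],P[...,2];r=np.hypot(x-c0[0],y-c0[1])
    m=ok&(z>.065)&(abs(r-.1)<.02)&(z<.1)
    n,l,s,c=cv2.connectedComponentsWithStats(m.astype(np.uint8));o=[]
    for i in range(1,n):
        if s[i,4]>12 and s[i,4]<80:
            q=P[l==i];q=q[q[:,2]>.078].mean(0);o.append(q)
    o=np.array(o);a=np.degrees(np.arctan2(o[:,1]-c0[1],o[:,0]-c0[0]));print(tag,'posts',o.round(4).tolist(),'ang',a.round(1),'mod90',(a%90).round(1))
    for zlo in(.12,.098):
        m=ok&(z>zlo)&(z<.17)&(np.hypot(x-.6,y+.19)<.08)
        if m.sum():print(' ball',zlo,m.sum(),P[m].mean(0).round(4),P[m].min(0).round(4),P[m].max(0).round(4))
E
python3 - <<'E'
from h import *
meas('top0');meas('side0')
o=get_obs();print(R.from_quat(o['ee_rot']).as_matrix().round(3))
for c in[(.5127,-.0575)]:
  a=np.radians(-85)
  n=np.r_[np.cos(a),np.sin(a)];t=np.r_[-n[1],n[0]]
  p=np.array(c)+.137*n+.055*t;print('pivot',p,'nose',np.array(c)+.137*n,'over',p+.05*t)
  for tag in('top0','side0'):print(proj(tag,[*p,.142]),proj(tag,[*p,.08]))
E
```

```text
top0 posts [[0.6095, -0.0852, 0.0862], [0.5392, 0.0374, 0.0869], [0.4874, -0.1547, 0.0872], [0.4172, -0.0329, 0.0871]] ang [ -15.9   74.4 -104.6  165.6] mod90 [74.1 74.4 75.4 75.6]
 ball 0.12 74 [ 0.5773 -0.1907  0.1512] [ 0.5644 -0.2034  0.1378] [ 0.5915 -0.1796  0.1606]
 ball 0.098 95 [ 0.5818 -0.1969  0.1397] [ 0.5644 -0.2295  0.0981] [ 0.619  -0.1796  0.1606]
side0 posts [[0.6092, -0.0823, 0.0853], [0.4866, -0.1521, 0.0851], [0.5394, 0.0399, 0.0855], [0.4162, -0.03, 0.0849]] ang [ -14.4 -105.4   74.7  164.1] mod90 [75.6 74.6 74.7 74.1]
 ball 0.12 77 [ 0.5752 -0.1859  0.1461] [ 0.5636 -0.2013  0.1211] [ 0.5906 -0.175   0.159 ]
 ball 0.098 94 [ 0.5755 -0.1866  0.1391] [ 0.5636 -0.2214  0.099 ] [ 0.5906 -0.175   0.159 ]
[[-0.     0.975  0.223]
 [ 0.001  0.223 -0.975]
 [-1.    -0.    -0.001]]
pivot [ 0.57943105 -0.18918511] nose [ 0.52464034 -0.19397867] over [ 0.62924078 -0.18482732]
(np.float64(341.9111489560476), np.float64(189.22534122738776)) (np.float64(338.5833554809496), np.float64(192.0579135130918))
(np.float64(327.67114251055045), np.float64(166.02612372408097)) (np.float64(325.315596835918), np.float64(180.43598307430292))
```

Emit:
{"name": "move_arm", "arguments": {"motion": "0.036 0.042 0 0; 0.072 0.083 0 -0.05; 0.108 0.125 0 -0.1; 0.144 0.166 0 -0.14; 0.181 0.208 0 -0.14; 0.217 0.25 0 -0.14; 0.253 0.291 0 -0.14; 0.29 0.333 0 -0.14; 0.326 0.375 0 -0.14; 0.361 0.416 0 -0.14", "grip": 0}}

```text
clock: 1.4
position: [0.5012, -0.1918, 0.2313]
ee_rot: [0.478, 0.521, -0.478, 0.521]
ft_force: [0.0, -0.7, -1.0]
grip_width: 0.0
```

Emit:
{"name": "move_arm", "arguments": {"motion": "0.01 0 -0.03 0; 0.015 0 -0.065 0; 0.02 0 -0.1 0; 0.02 0 -0.1 0"}}

```text
clock: 1.9
position: [0.5187, -0.1927, 0.1289]
ee_rot: [0.478, 0.523, -0.479, 0.519]
ft_force: [0.7, -0.3, 1.3]
grip_width: -0.001
```

```bash
python3 - <<'E'
from h import *
snap('side','side1');snap('wrist','wrist1')
zoom('side1',240,100,400,240,4,'side1z')
print(get_obs()['position'])
E
```

```text
[ 0.52054027 -0.19332418  0.1322575 ]
```

View pics/side1z.png

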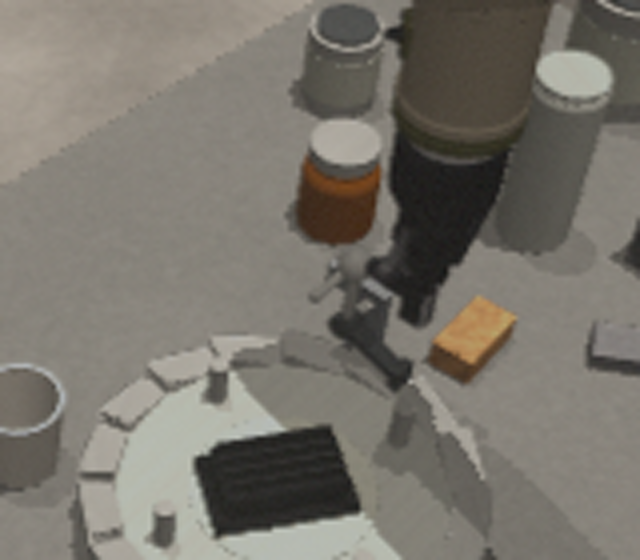

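View pics/wrist1.png

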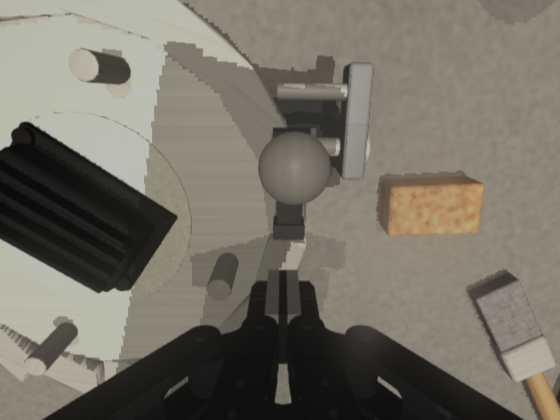

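Emit:
{"name": "move_arm", "arguments": {"motion": "0.015 -0.003 -0.002 0; 0.027 -0.003 -0.004 0; 0.036 -0.003 -0.005 0; 0.045 -0.002 -0.006 0; 0.054 -0.001 -0.006 0; 0.062 -0.001 -0.006 0; 0.07 0 -0.006 0; 0.07 0 -0.006 0; 0.05 0 0 0; 0.03 0 0 0"}}

```text
clock: 3.25
position: [0.55, -0.1933, 0.1317]
ee_rot: [0.478, 0.521, -0.478, 0.521]
ft_force: [0.7, 0.2, 0.6]
grip_width: -0.0
```

```bash
python3 - <<'E'
from h import *
snap('side','side2');snap('wrist','wrist2')
zoom('side2',240,100,400,240,4,'side2z')
print(get_obs()['position'])
E
```

```text
[ 0.54884134 -0.19391477  0.13154929]
```

View pics/side2z.png

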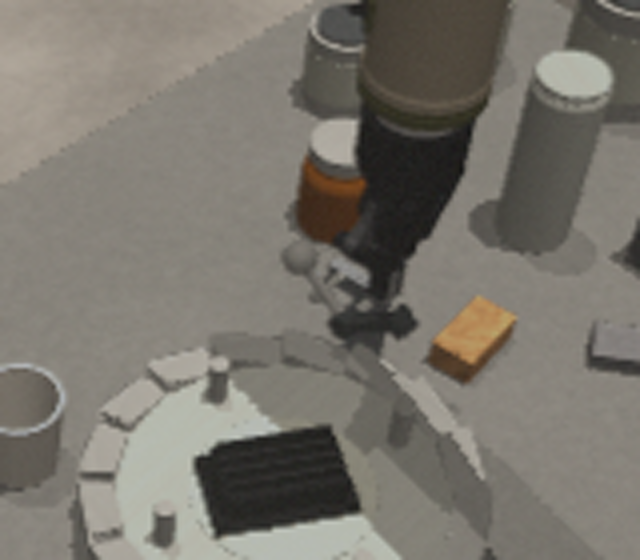

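View pics/wrist2.png

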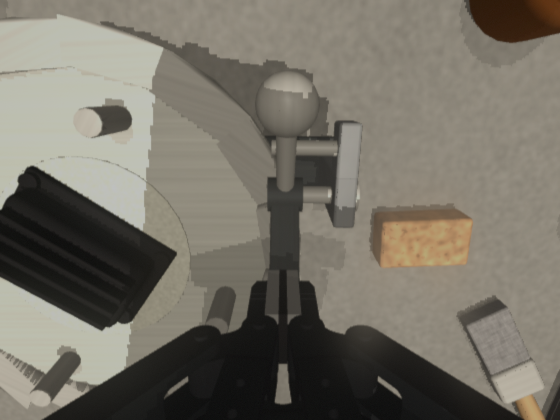

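Emit:
{"name": "move_arm", "arguments": {"motion": "-0.005 0 0.035 0; -0.005 0 0.07 0; 0.002 0.05 0.075 -0.04; 0.01 0.1 0.075 -0.09; 0.015 0.15 0.075 -0.09; 0.02 0.2 0.075 -0.09; 0.023 0.235 0.075 -0.09; 0.024 0.235 0.04 -0.09; 0.024 0.235 0.02 -0.09; 0.024 0.235 0.02 -0.09"}}

```text
clock: 4.6
position: [0.5736, 0.0409, 0.1499]
ee_rot: [-0.501, -0.499, 0.502, -0.498]
ft_force: [1.3, 0.6, -0.2]
grip_width: -0.003
```

```bash
python3 - <<'E'
from h import *
snap('side','side3');snap('wrist','wrist3')
zoom('side3',230,100,390,240,4,'side3z')
print(get_obs()['position']);meas('side3')
E
```

```text
[0.57483909 0.04123191 0.15208891]
side3 posts [[0.6093, -0.0823, 0.0846], [0.4864, -0.1524, 0.0859], [0.5396, 0.0403, 0.0847], [0.4164, -0.0299, 0.0855]] ang [ -14.4 -105.5   74.6  164. ] mod90 [75.6 74.5 74.6 74. ]
 ball 0.12 59 [ 0.6046 -0.1857  0.1248] [ 0.5317 -0.2032  0.1204] [ 0.6389 -0.173   0.1318]
 ball 0.098 168 [ 0.5831 -0.1879  0.115 ] [ 0.5214 -0.223   0.0981] [ 0.6389 -0.1719  0.1318]
```

View pics/side3z.png

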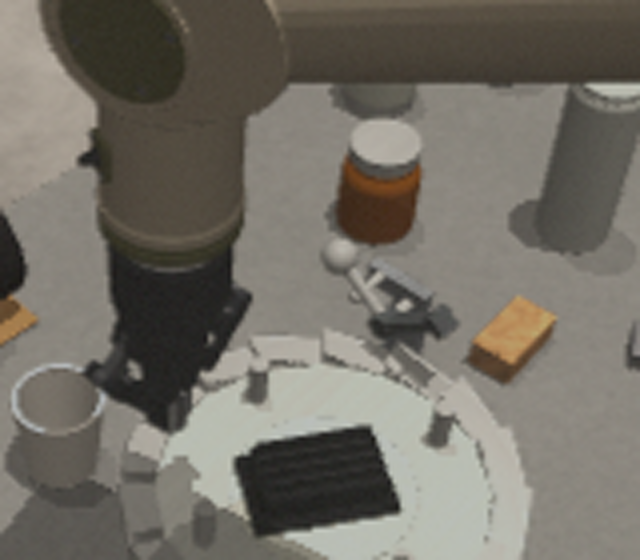

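View pics/wrist3.png

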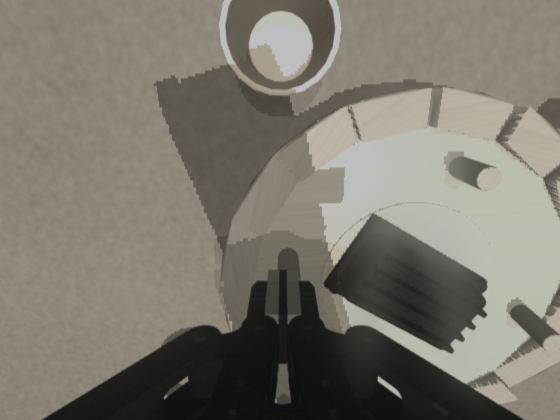

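```bash
python3 - <<'E'
from h import *
for p in([.5395,.039,.087],[.5395,.039,.047],[.5748,.0412,.152],[.609,-.084,.087]):print(p,proj('wrist3',p))
E
```

```text
[0.5395, 0.039, 0.087] (np.float64(286.1027320967427), np.float64(282.7691103358093))
[0.5395, 0.039, 0.047] (np.float64(285.63904161641767), np.float64(256.8126889416))
[0.5748, 0.0412, 0.152] (np.float64(282.50131361535443), np.float64(287.6242405375175))
[0.609, -0.084, 0.087] (np.float64(486.25056886546383), np.float64(182.13089125360838))
```

Emit:
{"name": "move_arm", "arguments": {"motion": "0 0.001 -0.04 0; 0 0.001 -0.07 0; 0 0.001 -0.079 0; 0 0.001 -0.079 0; -0.008 0.001 -0.079 0; -0.014 0.001 -0.079 0; -0.02 0.001 -0.079 0; -0.026 0.001 -0.079 0; -0.026 0.001 -0.079 0"}}

```text
clock: 5.82
position: [0.548, 0.0427, 0.0727]
ee_rot: [-0.501, -0.499, 0.501, -0.499]
ft_force: [-0.1, -1.1, -0.1]
grip_width: 0.003
```

```bash
python3 - <<'E'
from h import *
snap('side','side4');snap('top','top4')
zoom('side4',230,120,390,260,4,'side4z')
zoom('top4',235,150,395,270,5,'top4z')
o=get_obs();print(o['position'],o['ft_force']);meas('side4');meas('top4')
E
```

```text
[0.54815626 0.0424184  0.07246089] [ 0.13949384 -0.26579074  0.87691658]
side4 posts [[0.4982, -0.1548, 0.0842], [0.4141, -0.0407, 0.0854]] ang [-98.5 170.3] mod90 [81.5 80.3]
 ball 0.12 63 [ 0.6002 -0.186   0.1245] [ 0.5276 -0.2035  0.1204] [ 0.6392 -0.1726  0.1335]
 ball 0.098 175 [ 0.5826 -0.1886  0.1144] [ 0.5213 -0.2258  0.0981] [ 0.6392 -0.1715  0.1335]
top4 posts [[0.6117, -0.0737, 0.0867], [0.4982, -0.1576, 0.0871]] ang [ -9.3 -98.2] mod90 [80.7 81.8]
 ball 0.12 84 [ 0.602  -0.1896  0.1257] [ 0.5261 -0.2026  0.12  ] [ 0.6402 -0.1759  0.1358]
 ball 0.098 197 [ 0.5842 -0.1933  0.1152] [ 0.521  -0.2267  0.098 ] [ 0.6402 -0.1752  0.1358]
```

View pics/side4z.png

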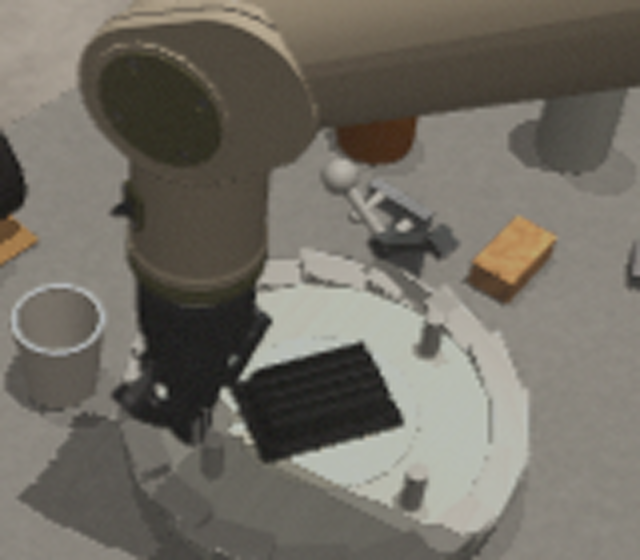

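View pics/top4z.png

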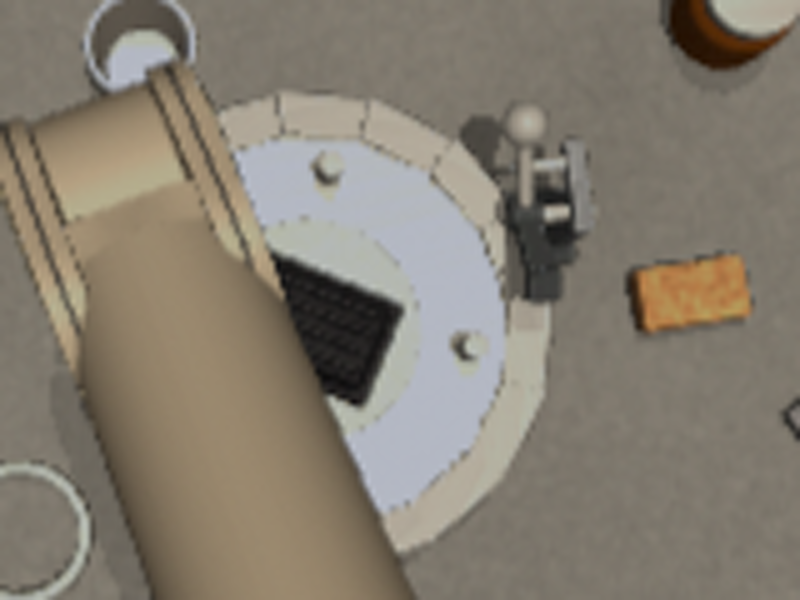

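Emit:
{"name": "move_arm", "arguments": {"motion": "-0.006 0 0 0; -0.012 0 0 0; -0.018 0 0 0; -0.024 0 0 0; -0.024 0 0 0; -0.024 0 0 0"}}

```text
clock: 6.68
position: [0.5238, 0.0421, 0.0721]
ee_rot: [-0.501, -0.499, 0.502, -0.498]
ft_force: [-0.0, 0.1, 0.5]
grip_width: -0.0
```

```bash
python3 - <<'E'
from h import *
snap('side','side5');snap('top','top5')
o=get_obs();print(o['position'],o['ft_force']);meas('side5');meas('top5')
E
```

```text
[0.52410973 0.0423987  0.07216279] [0.31919805 0.15750598 0.05976987]
side5 posts [[0.5224, -0.1546, 0.0854], [0.4138, -0.0659, 0.0856]] ang [ -84.3 -175.2] mod90 [5.7 4.8]
 ball 0.12 33 [ 0.582  -0.1884  0.1239] [ 0.5286 -0.2055  0.1203] [ 0.6269 -0.1745  0.1282]
 ball 0.098 139 [ 0.5746 -0.1888  0.1132] [ 0.5223 -0.2226  0.098 ] [ 0.6305 -0.1731  0.1282]
top5 posts [[0.613, -0.0493, 0.0871], [0.5238, -0.1588, 0.0876]] ang [  4.7 -83.7] mod90 [4.7 6.3]
 ball 0.12 87 [ 0.6038 -0.1897  0.1255] [ 0.5289 -0.2027  0.12  ] [ 0.6403 -0.1742  0.135 ]
 ball 0.098 205 [ 0.584  -0.1939  0.1149] [ 0.5212 -0.2298  0.098 ] [ 0.6403 -0.1742  0.135 ]
```

Emit:
{"name": "move_arm", "arguments": {"motion": "-0.002 0 0 0; -0.004 0 0 0; -0.004 0 0 0; -0.004 0 0 0; 0.006 0 0 0; 0.016 0 0 0; 0.02 0.002 0.02 0; 0.02 0.002 0.06 0; 0.02 0.002 0.1 0; 0.02 0.002 0.13 0"}}

```text
clock: 8.02
position: [0.5451, 0.0449, 0.2042]
ee_rot: [0.502, 0.498, -0.501, 0.499]
ft_force: [0.0, -0.1, -0.1]
grip_width: 0.003
```

```bash
python3 - <<'E'
from h import *
snap('side','side6');snap('top','top6')
o=get_obs();print(o['position'],o['ft_force']);meas('side6');meas('top6')
zoom('top6',235,150,395,270,5,'top6z')
E
```

```text
[0.54648846 0.04520474 0.20581726] [-0.46584253 -0.36031251  0.75628175]
side6 posts [[0.5257, -0.1552, 0.0846], [0.6101, -0.0455, 0.0854], [0.4136, -0.0684, 0.0854], [0.5007, 0.043, 0.0851]] ang [ -82.4    7.  -173.7   96.8] mod90 [7.6 7.  6.3 6.8]
 ball 0.12 56 [ 0.6037 -0.1858  0.1253] [ 0.5286 -0.2052  0.1203] [ 0.6406 -0.1747  0.1337]
 ball 0.098 167 [ 0.5836 -0.1886  0.1148] [ 0.5211 -0.2221  0.0981] [ 0.6406 -0.1722  0.1337]
top6 posts [[0.6125, -0.0465, 0.0871], [0.526, -0.158, 0.0871]] ang [  6.3 -82.5] mod90 [6.3 7.5]
 ball 0.12 87 [ 0.6013 -0.1896  0.1252] [ 0.5289 -0.2025  0.12  ] [ 0.6408 -0.1765  0.1336]
 ball 0.098 199 [ 0.5846 -0.1931  0.1154] [ 0.5206 -0.2257  0.0981] [ 0.6408 -0.1752  0.1336]
```

View pics/top6z.png

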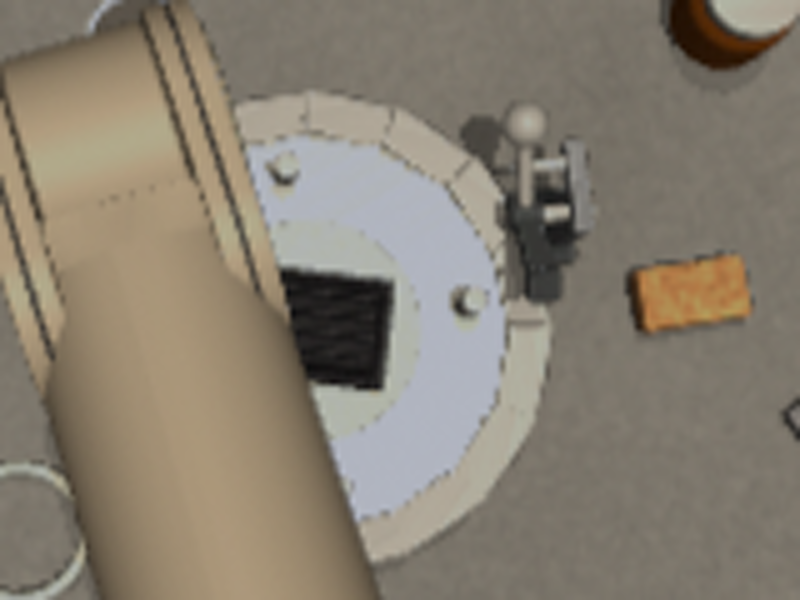

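Emit:
{"name": "move_arm", "arguments": {"motion": "0 0 -0.05 0; 0 0 -0.1 0; 0 -0.001 -0.13 0; 0 -0.001 -0.13 0; -0.01 -0.001 -0.13 0; -0.02 -0.001 -0.13 0; -0.024 -0.001 -0.13 0; -0.026 -0.001 -0.13 0; -0.026 -0.001 -0.13 0; -0.026 -0.001 -0.13 0"}}

```text
clock: 9.38
position: [0.5189, 0.0436, 0.0727]
ee_rot: [0.502, 0.498, -0.501, 0.499]
ft_force: [3.3, -0.1, 1.4]
grip_width: 0.004
```

```bash
python3 - <<'E'
from h import *
snap('side','side7');snap('top','top7')
o=get_obs();print(o['position'],o['ft_force']);meas('side7');meas('top7')
E
```

```text
[0.51876243 0.043641   0.07248444] [ 1.90786734 -0.31554796  3.25928545]
side7 posts [[0.5268, -0.1548, 0.0857], [0.4144, -0.07, 0.0855]] ang [ -81.8 -172.7] mod90 [8.2 7.3]
 ball 0.12 21 [ 0.5665 -0.1917  0.1224] [ 0.5289 -0.2052  0.12  ] [ 0.62   -0.1811  0.1271]
 ball 0.098 123 [ 0.5663 -0.1905  0.1116] [ 0.5214 -0.223   0.098 ] [ 0.6238 -0.1763  0.1271]
top7 posts [[0.6118, -0.0449, 0.0874], [0.5275, -0.1572, 0.0873], [0.4151, -0.074, 0.0879]] ang [   7.2  -81.6 -170.4] mod90 [7.2 8.4 9.6]
 ball 0.12 86 [ 0.6019 -0.1895  0.1253] [ 0.5261 -0.2028  0.1205] [ 0.6406 -0.1768  0.1344]
 ball 0.098 199 [ 0.5849 -0.1939  0.1153] [ 0.5213 -0.2299  0.0981] [ 0.6406 -0.1745  0.1344]
```

Emit:
{"name": "move_arm", "arguments": {"motion": "0.01 0 0 0; 0.024 0 0 0; 0.026 0.001 0.03 0; 0.026 0.001 0.08 0; 0.026 0.001 0.13 0; 0.06 -0.03 0.14 0.04; 0.1 -0.07 0.14 0.09; 0.13 -0.11 0.14 0.09; 0.151 -0.15 0.14 0.09; 0.152 -0.19 0.14 0.09"}}

```text
clock: 10.72
position: [0.6716, -0.1475, 0.2108]
ee_rot: [0.478, 0.521, -0.478, 0.52]
ft_force: [0.6, 0.1, -0.2]
grip_width: -0.001
```

Emit:
{"name": "move_arm", "arguments": {"motion": "0 -0.04 0 0; 0 -0.041 0 0; 0 -0.041 -0.04 0; 0 -0.041 -0.07 0; 0 -0.041 -0.07 0"}}

```text
clock: 11.35
position: [0.6692, -0.1862, 0.1394]
ee_rot: [0.477, 0.523, -0.479, 0.519]
ft_force: [-0.0, 0.3, 0.5]
grip_width: -0.001
```

```bash
python3 - <<'E'
from h import *
o=get_obs();print(o['position'],o['ft_force'],o['clock'])
snap('side','side8');snap('wrist','wrist8');meas('side8')
zoom('side8',230,100,390,240,4,'side8z')
E
```

```text
[ 0.66915862 -0.18620844  0.13937839] [-0.03465411  0.32673175  0.53733323] 11.35
side8 posts [[0.5267, -0.1551, 0.0854], [0.6112, -0.0422, 0.0855], [0.4145, -0.0702, 0.0852], [0.4987, 0.0426, 0.0854]] ang [ -81.8    8.8 -172.6   98. ] mod90 [8.2 8.8 7.4 8. ]
 ball 0.12 108 [ 0.6348 -0.1825  0.1417] [ 0.5314 -0.2053  0.1202] [ 0.6755 -0.1686  0.1694]
 ball 0.098 223 [ 0.6025 -0.1857  0.1256] [ 0.521  -0.2245  0.0983] [ 0.6755 -0.1686  0.1694]
```

View pics/side8z.png

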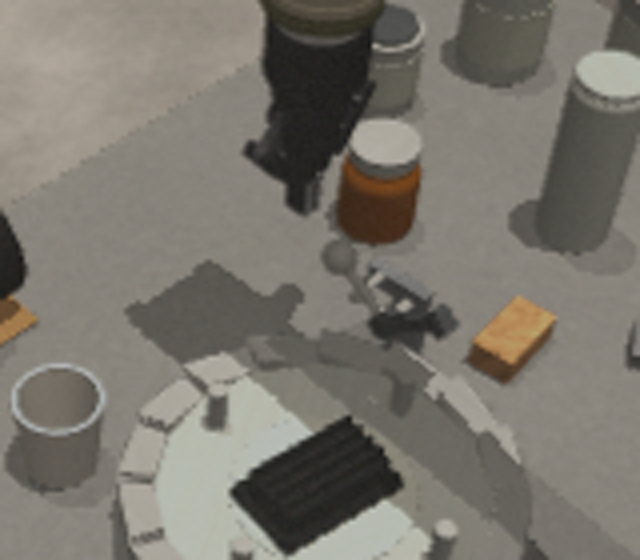

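View pics/wrist8.png

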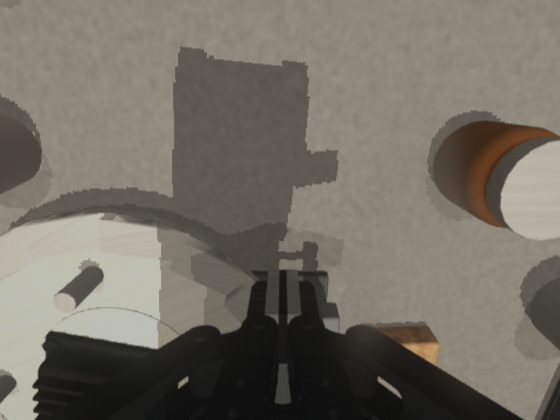

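Emit:
{"name": "move_arm", "arguments": {"motion": "0 0 -0.025 0; 0 0 -0.033 0; -0.01 0 -0.033 0; -0.018 0 -0.031 0; -0.025 -0.001 -0.028 0; -0.032 -0.002 -0.024 0; -0.038 -0.002 -0.02 0; -0.044 -0.003 -0.016 0; -0.05 -0.003 -0.012 0; -0.056 -0.003 -0.01 0"}}

```text
clock: 12.7
position: [0.6194, -0.1898, 0.1393]
ee_rot: [0.481, 0.517, -0.475, 0.525]
ft_force: [0.0, -0.5, 0.9]
grip_width: -0.001
```

```bash
python3 - <<'E'
from h import *
o=get_obs();print(o['position'],o['ft_force'],o['clock'])
snap('side','side9');meas('side9')
zoom('side9',230,100,390,240,4,'side9z')
E
```

```text
[ 0.61943307 -0.18977226  0.13926374] [ 0.00528337 -0.53191573  0.89294978] 12.7
side9 posts [[0.5263, -0.1553, 0.085], [0.6109, -0.0423, 0.0844], [0.4144, -0.07, 0.085], [0.4991, 0.0424, 0.0849]] ang [ -82.1    8.8 -172.7   97.8] mod90 [7.9 8.8 7.3 7.8]
 ball 0.12 124 [ 0.6    -0.1836  0.1493] [ 0.5812 -0.198   0.1218] [ 0.6255 -0.1719  0.17  ]
 ball 0.098 148 [ 0.5972 -0.1853  0.1423] [ 0.5679 -0.222   0.0983] [ 0.6255 -0.1719  0.17  ]
```

View pics/side9z.png

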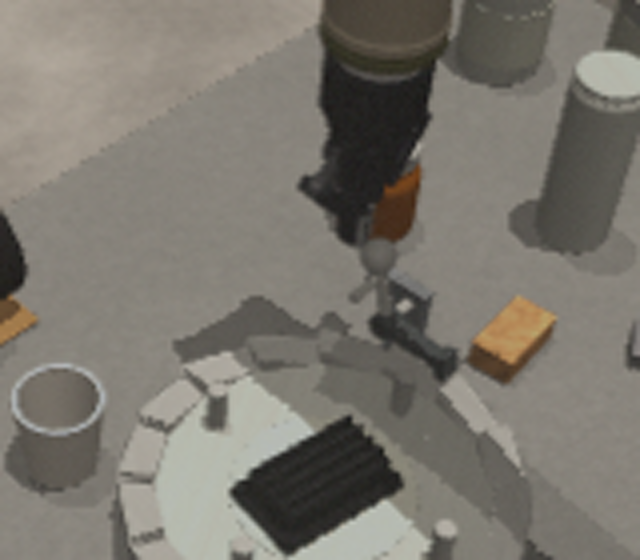

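Emit:
{"name": "move_arm", "arguments": {"motion": "-0.003 0 0 0; -0.006 0 0 0; -0.009 0 0 0; -0.012 0 0 0; -0.012 0 0 0"}}

```text
clock: 13.38
position: [0.603, -0.1902, 0.1323]
ee_rot: [0.479, 0.52, -0.478, 0.521]
ft_force: [4.0, -0.7, -2.7]
grip_width: -0.0
```

```bash
python3 - <<'E'
from h import *
o=get_obs();print(o['position'],o['ft_force'],o['clock'])
snap('side','side10');meas('side10')
zoom('side10',240,140,400,280,4,'side10z')
E
```

```text
[ 0.60296921 -0.19019316  0.13230471] [ 4.01950592 -0.70517633 -2.74760382] 13.375
side10 posts [[0.5266, -0.1552, 0.0846], [0.6113, -0.0423, 0.085], [0.4143, -0.0703, 0.0849], [0.4987, 0.0431, 0.0859]] ang [ -81.9    8.8 -172.6   97.9] mod90 [8.1 8.8 7.4 7.9]
 ball 0.12 134 [ 0.5844 -0.1845  0.1491] [ 0.5643 -0.2038  0.1206] [ 0.6101 -0.1729  0.1691]
 ball 0.098 153 [ 0.5835 -0.1851  0.144 ] [ 0.5643 -0.2205  0.0985] [ 0.6101 -0.1729  0.1691]
```

View pics/side10z.png

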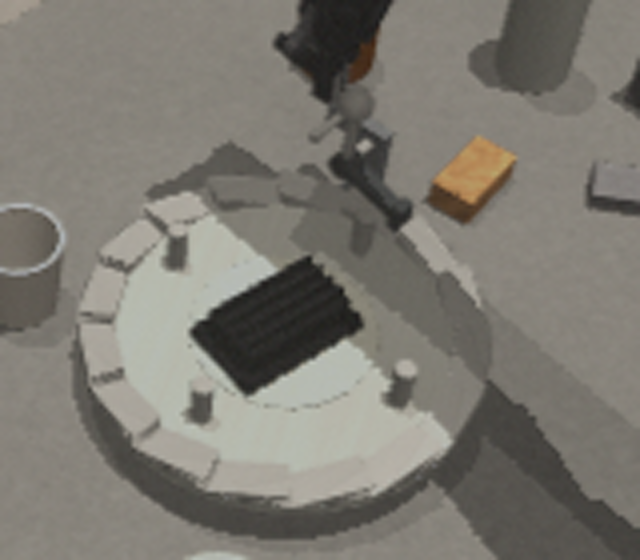

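Emit:
{"name": "move_arm", "arguments": {"motion": "0.015 0 0 0; 0.035 0 0 0; 0.045 0 0.03 0; 0.045 0 0.08 0; 0.045 0 0.12 0; 0.045 0.05 0.13 0; 0.03 0.1 0.13 0; 0 0.15 0.13 0; -0.04 0.2 0.13 0; -0.08 0.25 0.13 0"}}

```text
clock: 14.68
position: [0.5227, 0.0589, 0.2621]
ee_rot: [0.478, 0.521, -0.478, 0.521]
ft_force: [1.2, 0.7, 0.7]
grip_width: -0.005
```

Emit:
{"name": "move_arm", "arguments": {"motion": "-0.02 0.05 0 0; -0.04 0.1 0 0; -0.05 0.15 0 0; -0.05 0.15 0 0; -0.05 0.15 0 0"}}

```text
clock: 15.3
position: [0.4743, 0.2067, 0.2622]
ee_rot: [0.478, 0.521, -0.479, 0.521]
ft_force: [0.4, 0.2, 0.5]
grip_width: 0.001
```

```bash
python3 - <<'E'
from h import *
o=get_obs();print(o['position'],o['ft_force'],o['clock'])
snap('top','top11');snap('side','side11');meas('side11');meas('top11')
zoom('side11',240,140,400,280,4,'side11z');zoom('top11',235,150,395,270,5,'top11z')
for a,b in(('side0','side11'),('top0','top11')):
    for t in(a,b):
        rgb,P,ok=cloud(t);z=P[...,2];
        m=ok&(z>.105)&(z<.175)&(np.hypot(P[...,0]-.58,P[...,1]+.19)<.07);print(t,np.argwhere(m).mean(0),P[m].mean(0).round(4))
E
```

```text
[0.4743327  0.20668847 0.26215864] [0.36024464 0.17537798 0.48952874] 15.3
side11 posts [[0.5268, -0.1554, 0.0851], [0.6109, -0.0423, 0.0852], [0.4145, -0.0701, 0.0853], [0.498, 0.0432, 0.0854]] ang [ -81.8    8.8 -172.7   98.3] mod90 [8.2 8.8 7.3 8.3]
 ball 0.12 75 [ 0.5754 -0.1862  0.1461] [ 0.5652 -0.2003  0.1215] [ 0.5907 -0.1763  0.1562]
 ball 0.098 98 [ 0.5755 -0.1884  0.1367] [ 0.5652 -0.2263  0.098 ] [ 0.5907 -0.1763  0.1562]
top11 posts [[0.6118, -0.0447, 0.0863], [0.5275, -0.1572, 0.0872], [0.4988, 0.0391, 0.0877], [0.4143, -0.0735, 0.0871]] ang [   7.3  -81.6   98.2 -170.8] mod90 [7.3 8.4 8.2 9.2]
 ball 0.12 74 [ 0.5773 -0.1907  0.1513] [ 0.5643 -0.2036  0.1423] [ 0.5912 -0.1797  0.1599]
 ball 0.098 95 [ 0.5805 -0.1974  0.1399] [ 0.5643 -0.229   0.0982] [ 0.6192 -0.1797  0.1599]
side0 [167.17241379 328.03448276] [ 0.5753 -0.1861  0.1422]
side11 [167.1627907  328.03488372] [ 0.5755 -0.1865  0.1418]
top0 [189.5 343. ] [ 0.5773 -0.1907  0.1512]
top11 [189.5 343. ] [ 0.5773 -0.1907  0.1513]
```

View pics/side11z.png

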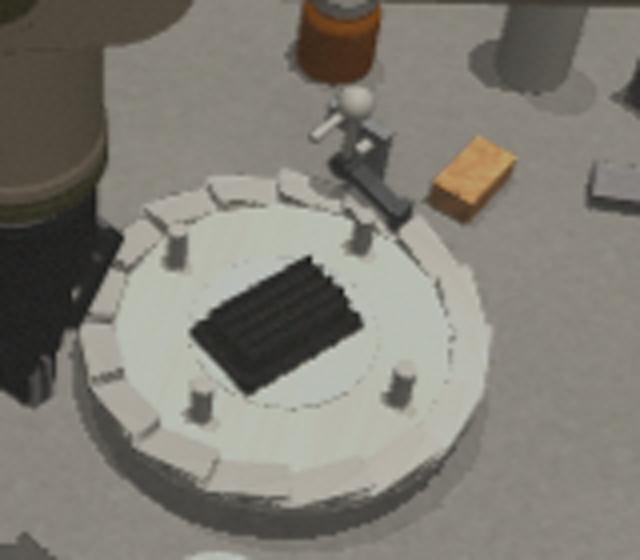

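View pics/top11z.png

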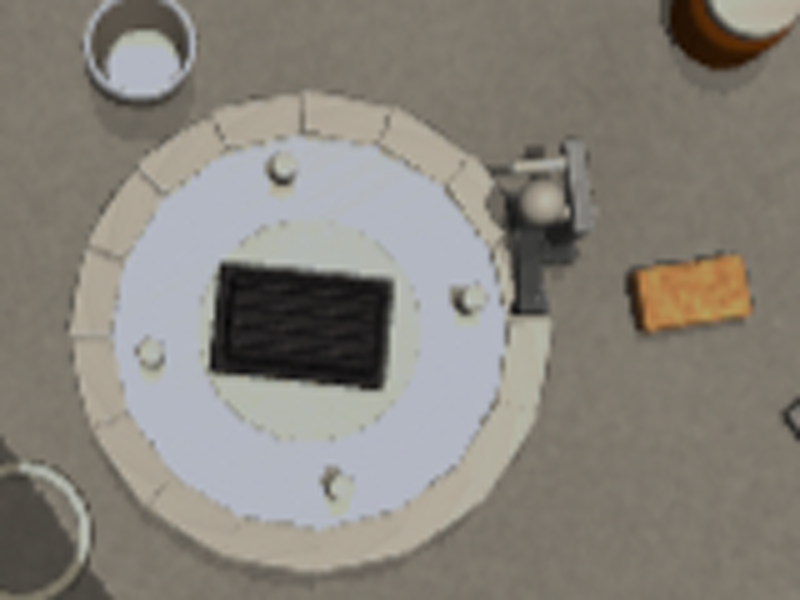

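```bash
python3 -c "
from h import *
print(hand_in())"
```

```text
the job is handed in; nothing more can be done
None
```

The wheel is one notch back with the pawl down in the next notch, and the job was handed in at about 15.4 s on the clock. I pushed the ball lever over until the pawl stayed up. Then I pushed the wheel back by post0, with a second small nudge because the first push came up slightly short. Finally I tipped the ball back and moved the arm clear.

**Wheel:** the last images show a turn of about 23.4° (0.41 rad) from the start. One notch is 22.5°, and the play runs to about 0.06 rad beyond it. Readings from single posts differ from each other by about 1°, and the two cameras by up to 3 mm.

**Pawl:** the ball is within a hundredth of a pixel of its starting place in the side view and on the same pixel in the top view, so the pawl reads as fully home. The arm met about 4 N when it pressed the lever upright.

**Cover and bench:** I saw no contact with the cover. It sits centred and turned about 24° with the wheel, by eye from the top view. The cup, sanding block and jar look unmoved in the pictures. I did not measure the bystanders one by one.

**One odd reading:** while tipping the lever back, the tool measured about 10 mm higher than I expected. The pictures show the ball still went home normally.

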